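Open a bayonet-lidded tin for sampling

ROBOT

A 6-joint arm with a two-finger parallel gripper is mounted at the origin on the work surface. World frame = base frame: x ahead of the robot, y to its left, z up, the work surface at z = 0. Lengths are in m, angles in degrees, forces in N, time in s.
With the tool pointing down it reaches from about 0.325 to 1 m from the base axis. Payload 5.1 kg.
Tool frame: the origin (TCP) lies at the very end of the fingers, on their centre line; the grasp point (between the pads) lies 19 mm behind it; z points along the fingers, y is the line along which they close (so a half turn about z gives the same grasp; the last joint's range is limited). The gripper opens to 85 mm and grips with 20 to 120 N. Pads are 22 mm wide; open, the fingers measure 114 mm over their backs; the gripper's body (76 mm by 85 mm) begins 54 mm behind the grasp point. The pads swing forward as they close: fully open they stand 13 mm farther back than shut.
Start: joints at [-78.644, 7.093, 94.555, -0, 78.352, -4.733], TCP at [0.18, -0.625, 0.231] pointing down, gripper open.
Joint ranges: [-149.61, 149.61], [-58.7, 133.49], [1.44, 155.28], [-77.14, 257.14], [18.33, 153.61], [-166.67, 166.67]. Speed limits (degrees/s): [147.25, 147.25, 180, 180, 180, 180].

INTERFACE

Orientations are given as [roll, pitch, yaw] about the fixed x, y, z axes, in that order (R = Rz(yaw) Ry(pitch) Rx(roll)).
In Python, from rig import bot, read_camera, nets gives the robot as it stands.
- The arm moves only by the tool apply_moves, never from a script. Its argument "plan" is text: rows parted by semicolons, each of 5 numbers parted by spaces: the finger opening in cm, from 0 to 8.54, then the shift along the world's x, y, z in cm, then the turn about the world's z in rad. A call has 1 to 20 rows; each row is the pose to reach, as a shift and turn from the pose commanded when the call began; what a row does not reach only later rows make up. A row lasts 1/12 s, in which the tool goes at most 41.7 mm and 7.16 degrees, less where a joint would pass 70% of its speed; a pose out of reach is approached as far as the arm can. A call with a gripper value outside its range is refused whole. The fingers move at their own pace and stop on an object; the grip force is fixed at half the most. Time passes only in rows, so rows that repeat a pose let the fingers close. It gives the time, the measured TCP pose, the force, the opening and the grip force at its end, in the units of the state.
- bot.sense(): the state, without advancing time (a new reading comes with each control period).
- read_camera(name): name is "scene" or "side" or "wrist"; returns a dict with "color" (420x560x3 uint8, red, green, blue), "mtx" (3x3 intrinsics, pixels), "view" (4x4, takes a point from world to camera coordinates). Camera axes: x right, y up, looking along -z (the intrinsics and any distortion apply to the point x, -y, -z); pixel columns grow to the right and rows downward; lengths in m; the calibration is good to about 2 mm. A picture is of the moment at which its call begins. There is no depth.
- bot.hand_in(): hands the job in; it is judged then, once.
Trained networks look in a picture, given as the dict that the camera call returned (one of the last four; its "shot" number tells which), for a name from the list of things; names that differ only in an ending like _2 or _b are one class to them, and where a whole thing is asked for, a point or a joint stands for the part that bears it (a point fixed in the world has none). Each returns a list of dicts, best first, with "score" (0 to 1); they miss things now and then, are a little off and sometimes report something else, mostly with a low value. They report only what shows in the picture. A call takes as long as a camera call. They do not tell look-alikes from the thing itself.
- nets.regions_of(picture, target): "pixels" (420x560 bool, what is visible of it) and "xy" ([column, row] in pixels, amid what is visible of it).
The state is a dict: "time_s": time; "joint_pos": joint angles; "joint_velocities": joint speeds; "joint_torque": joint torques, N m; "position": TCP position; "eef_rot": TCP orientation; "wrist_force": force on the tool from outside, world axes, zero at the start; "torque": the same for the moment, N m; "gripper_width": opening from 0.0 (shut) to 1.0 (fully open); "grasp_force": force on a finger pad.
Only numpy, scipy, OpenCV 4.12 (cv2) and the standard library are available. Lean on these libraries where they do the work, as an engineer would, in place of code of your own. Each camera call takes 0.05 s, during which the arm holds its last target. There are 200 camera calls.

TASK

Open the one sealed tin for sampling: swing its lid's lever anticlockwise (seen from above), past the spring roller catch, until it rests against the stop post, then lift the lid straight up out of the neck. Set it down, without dropping it, lever side up and flat on the floor of the empty white tray, and leave the jars, cap, cup and spatula where they are.

Things in the scene. Friction and masses are not known exactly. Their poses are not given: they have to be found in the camera images.
- tin: The sealed tin, square, brass-coloured, 200 x 200 x 100 tall, fixed; the only tin with a lid. Origin at the centre of its underside, z up. Angle of the lid's lever from the tin's +x, anticlockwise from above: shut 0 to 0.2 rad, catch at 0.785, stop at about 1.36. The lid's lugs are free only within about 0.12 rad of the stop; elsewhere they hold it down. It does not open clockwise.
- neck_rim (a point): Centre of the round neck's rim on the sealed tin, 122 above the tin's origin; neck 124 outside diameter, 94 inside. The lid's disc rests on this rim.
- catch_roller (a point): Top centre of the spring roller that bars the lever's tip, 16 dia, 26 tall, above a corner of the sealed tin's top, 90 from the neck's axis; it gives way radially outwards when the lever is pushed against it with about 5 to 10 N. Behind it a dark block, 101 to 123 from the axis, as tall as the neck.
- stop_post (a point): Top centre of the upright steel stop post on the sealed tin's top, 8 dia, 50 tall, 72 from the neck's axis. The turned lever ends against its side.
- lid: The sealed tin's lid, loose, about 0.3 kg. Origin on its axis at the underside (108 above the tin's origin when seated), z up, x along the long end of the lever. Plug 90 dia from 0 to 14, two lugs reaching 52 out along +y and -y; disc 118 dia from 14 to 20; lever bar 12 wide from 20 to 50, along x from -30 to a rounded end at +86.
- lid_grip (a point): Point on the lid's axis inside the lever bar, 35 above the lid's origin: where to grip the 12 mm bar from above to lift.
- lever_tip (a point): Point in the long end of the lever bar, 80 from the lid's axis along its x, 35 above the lid's origin.
- tray: Empty white plastic tray, fixed, 220 x 220 outside, walls 4 thick and 14 tall. Origin at the centre of its underside, z up.
- tray_in (a point): Centre of the tray's inner floor.
- jar: Bystander, to be left alone: amber jar with a cap, 50 dia x 70 tall. Origin at its underside (spatula: its middle).
- jar_left: Bystander, to be left alone: amber jar, 56 dia x 75 tall. Origin at its underside (spatula: its middle).
- jar_right: Bystander, to be left alone: amber jar, 56 dia x 75 tall. Origin at its underside (spatula: its middle).
- spatula: Bystander, to be left alone: spatula lying flat, 170 long. Origin at its underside (spatula: its middle).
- cup: Bystander, to be left alone: white cup, 70 dia x 80 tall. Origin at its underside (spatula: its middle).
- jar_cap: Bystander, to be left alone: loose white jar cap, 60 dia x 12. Origin at its underside (spatula: its middle).
Mind the look-alikes: they are no part of the job. There is more than one size of the lid; the one meant has the size given above.

How it is judged (in metres and radians):
On the way, in this order (a step that is already met when the one before it is completed fails the run):
1. the lever is turned past the catch to the stop post (within about 0.2 rad) with the lid still seated (x of lever_tip in the frame of tin below 0.0325 m and y of lever_tip in the frame of tin above 0.06 m and z of lid in the frame of tin below 0.113 m), for 0.1 s.
2. the lid is lifted out, wholly above the neck's rim (z of lid in the frame of tin above 0.125 m), for 0.1 s.
At the end, for the whole second after the job is handed in: The lid lies at rest, lever side up, flat (within 0.06 rad) on the tray's floor (underside within 4 mm of it), its axis within 60 mm of the tray's centre along each of the tray's sides, released (x of lid in the frame of tray between -0.06 and 0.06 m and y of lid in the frame of tray between -0.06 and 0.06 m and z of lid in the frame of tray_in between -0.004 and 0.004 m and angle between lid's own z axis and vertical below 0.06 rad and linear speed of lid below 0.02 m/s); the robot touches nothing.
It fails at once if a jar, cap, cup or the spatula is moved more than 30 mm or tipped over (distance of any of jar, jar_left, jar_right, spatula, cup, jar_cap from where it was at the start of the episode above 0.03 m or angle between any of jar, jar_left, jar_right, spatula, cup, jar_cap's own z axis and vertical above 0.6 rad).
It fails at once if the lid is let go more than 30 mm above the tray's floor (x of lid in the frame of tray between -0.12 and 0.12 m and y of lid in the frame of tray between -0.12 and 0.12 m and z of lid in the frame of tray_in above 0.03 m and contact force between lid and the fingers below 0.2 N and contact force between lid and the arm below 0.2 N).
It also fails if it takes over 64 s, if anything falls off the work surface, if the arm or the gripper's body presses on something with over 40 N, if the wrist force passes 120 N, or if a joint passes its speed limit or range.

## Working session

There is one attempt and no reset: what is moved stays moved. The work goes in short steps, Python scripts to look and compute and a tool call to move; the robot and the scene stay as the last step left them, time stands still between calls to the robot, and variables do not carry over. Pictures are saved under pics/ and viewed, at most 10 in all, crops included, and the job is handed in when it is done.

Besides the shell and the picture viewer there is one more tool, called after "Request:" in YAML: its name, and indented under it one key for each argument. apply_moves: Moves the arm, as the interface text tells. Its arguments: {"type":"object","properties":{"plan":{"type":"string"}},"required":["plan"]}

```bash
mkdir -p pics; ls
python3 - <<'E'
from rig import bot, read_camera, nets
import cv2,numpy as np
a=read_camera("scene");b=read_camera("side")
for n,p in(("scene",a),("side",b)):
    print(n,p["mtx"].tolist(),np.round(p["view"],3).tolist(),p.keys())
    for t in["tin","neck_rim","catch_roller","stop_post","lid","tray","tray_in","lever_tip","lid_grip"]:
        print(t,[(np.round(r["xy"]).tolist(),round(r["score"],2),int(r["pixels"].sum())) for r in nets.regions_of(p,t)[:4]])
im=np.hstack([a["color"],b["color"]])[:,:,::-1]
cv2.imwrite("pics/a.png",cv2.resize(a["color"][:,:,::-1],(800,600)))
cv2.imwrite("pics/b.png",cv2.resize(b["color"][:,:,::-1],(800,600)))
print(bot.sense())
E
```

```text
pics
scene [[412.5422707422516, 0.0, 277.57219524219664], [0.0, 412.5422707422516, 206.38474255147622], [0.0, 0.0, 1.0]] [[0.362, 0.932, -0.016, -0.161], [-0.741, 0.298, 0.602, 0.27], [0.566, -0.205, 0.799, -1.617], [0.0, 0.0, 0.0, 1.0]] dict_keys(['color', 'mtx', 'view', 'shot'])
tin [([218.0, 277.0], 0.74, 4332)]
neck_rim [([220.0, 275.0], 0.69, 4435), ([135.0, 299.0], 0.19, 507)]
catch_roller [([218.0, 278.0], 0.76, 4343)]
stop_post [([215.0, 278.0], 0.97, 4245)]
lid [([130.0, 225.0], 0.76, 463), ([215.0, 259.0], 0.73, 1280), ([194.0, 203.0], 0.7, 1635)]
tray [([348.0, 219.0], 0.78, 3879)]
tray_in [([348.0, 219.0], 0.79, 3781)]
lever_tip [([194.0, 203.0], 0.82, 1710), ([216.0, 258.0], 0.74, 1317), ([133.0, 225.0], 0.66, 464)]
lid_grip [([213.0, 257.0], 0.97, 1354), ([133.0, 230.0], 0.79, 459), ([197.0, 205.0], 0.63, 1707), ([400.0, 182.0], 0.56, 349)]
side [[495.75018771128083, 0.0, 278.4122132428262], [0.0, 495.75018771128083, 215.25215019049529], [0.0, 0.0, 1.0]] [[0.759, -0.651, -0.014, -0.372], [0.445, 0.503, 0.741, -0.301], [-0.475, -0.569, 0.672, -1.431], [0.0, 0.0, 0.0, 1.0
[... 544 characters left out ...]
'time_s': 1.0, 'joint_pos': array([-7.86436732e+01,  7.09292205e+00,  9.45569675e+01, -8.09786267e-04,
        7.83512132e+01, -4.73140942e+00]), 'joint_velocities': array([ 0.05971835, -0.09679008,  0.07578495, -0.02779181, -0.08136427,
       -0.08614606]), 'joint_torque': array([-1.12884285e-03, -4.23605847e+01, -3.65766442e+01, -2.58484224e-04,
        4.08536034e-04, -6.09355297e-06]), 'position': array([ 0.18009825, -0.62452884,  0.23130755]), 'eef_rot': array([-1.79998836e+02,  6.99446063e-04,  1.60878997e+01]), 'wrist_force': array([-0.41573912, -0.02618161, -0.49799008]), 'torque': array([-0.05312093,  0.03722303,  0.0118745 ]), 'grasp_force': 0.0, 'gripper_width': 0.99743017193021}
```

View pics/a.png

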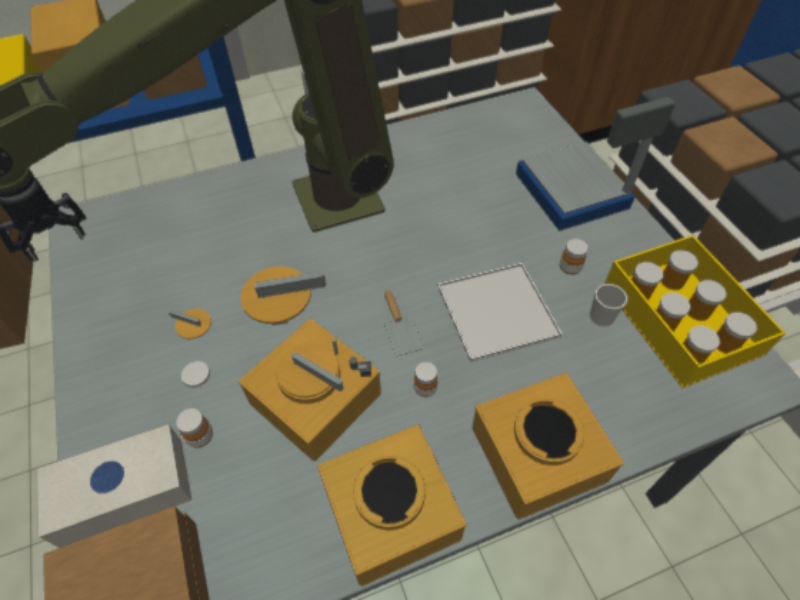

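View pics/b.png

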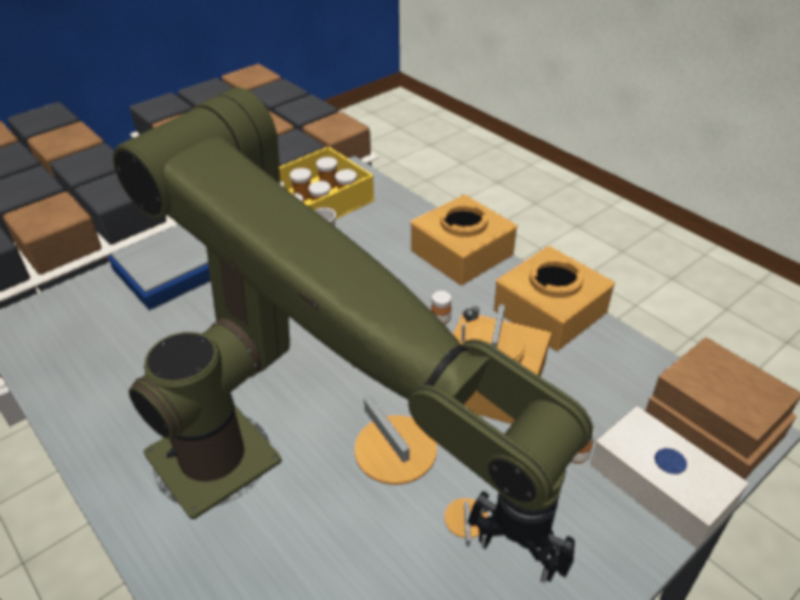

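The sealed tin is at about (310,385)/800 with the lever on its neck pointing down-right. The look-alikes are a larger loose lid at (280,293), a smaller one at (192,323), and two open tins without lids at (390,490) and (545,430). The one meant is the lid seated in the neck. Next I'll get rough positions and an enlarged crop.

```bash
cat > h.py <<'E'
import numpy as np, cv2
def ray(p,uv):
    V=np.array(p["view"]);K=np.array(p["mtx"])
    d=np.linalg.inv(K)@[uv[0],uv[1],1]; d=np.array([d[0],-d[1],-d[2]])
    R=V[:3,:3]; return -R.T@V[:3,3], R.T@d
def atz(p,uv,z):
    o,d=ray(p,uv); return o+d*(z-o[2])/d[2]
def tri(obs):
    A=np.zeros((3,3));b=np.zeros(3)
    for p,uv in obs:
        o,d=ray(p,uv);d=d/np.linalg.norm(d);M=np.eye(3)-np.outer(d,d);A+=M;b+=M@o
    x=np.linalg.solve(A,b); 
    return x,[float(np.linalg.norm((np.eye(3)-np.outer(d/np.linalg.norm(d),d/np.linalg.norm(d)))@(x-o))) for o,d in (ray(p,uv) for p,uv in obs)]
def proj(p,X):
    V=np.array(p["view"]);c=V[:3,:3]@np.asarray(X)+V[:3,3];q=np.array(p["mtx"])@[c[0],-c[1],-c[2]];return q[:2]/q[2]
E
python3 - <<'E'
from rig import bot, read_camera, nets
from h import *
a=read_camera("scene");w=read_camera("wrist");s=.7
for n,uv,z in[("lidc",(307,375),.128),("tip",(340,385),.143),("tray",(499,310),.0),("tinL",(241,381),.1),("tinT",(312,322),.1),("tinR",(380,375),.1),("tinB",(312,445),.1),("spat",(395,310),0),("jar",(426,365),.07),("bigL",(275,295),.02)]:
    print(n,atz(a,(uv[0]*s,uv[1]*s),z).round(3))
for n,l in(("t1",(440,285)),("t2",(522,265)),("t3",(560,332)),("t4",(474,358))): print(n,atz(a,(l[0]*s,l[1]*s),.014).round(3))
c=a["color"][205:330,155:300,::-1]
cv2.imwrite("pics/c.png",cv2.resize(c,(696,600),interpolation=cv2.INTER_CUBIC))
V=w["view"];print((-V[:3,:3].T@V[:3,3]).round(3),V[:3,:3].round(2).tolist(),w["mtx"].tolist())
E
```

```text
lidc [ 0.583 -0.236  0.128]
tip [ 0.635 -0.185  0.143]
tray [0.507 0.233 0.   ]
tinL [ 0.531 -0.361  0.1  ]
tinT [ 0.447 -0.191  0.1  ]
tinR [ 0.62  -0.101  0.1  ]
tinB [ 0.71  -0.267  0.1  ]
spat [0.416 0.007 0.   ]
jar [ 0.617 -0.     0.07 ]
bigL [ 0.283 -0.245  0.02 ]
t1 [0.397 0.13  0.014]
t2 [0.415 0.341 0.014]
t3 [0.62  0.326 0.014]
t4 [0.61  0.118 0.014]
[ 0.259 -0.601  0.374] [[0.28, -0.96, -0.0], [0.91, 0.26, -0.31], [0.3, 0.09, 0.95]] [[293.86758497398046, 0.0, 279.047224657248], [0.0, 293.86758497398046, 212.79226173594097], [0.0, 0.0, 1.0]]
```

View pics/c.png

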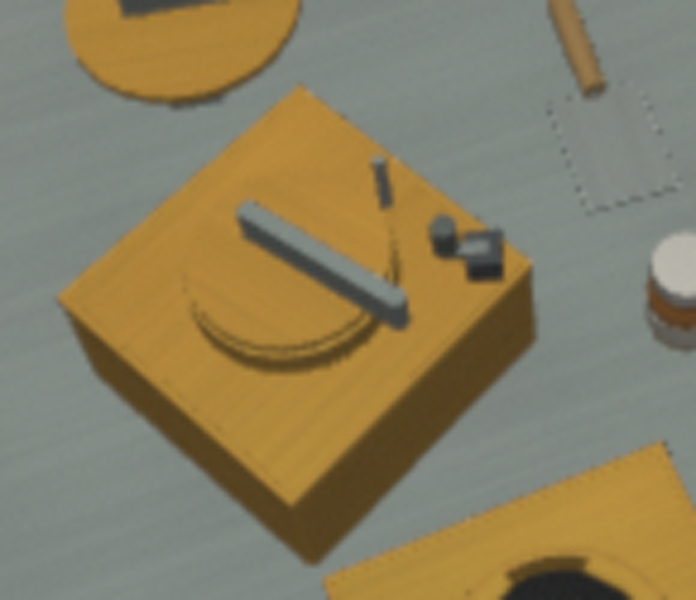

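The crop shows the seated lid with its lever (tip about (400,310) in the crop), the stop post at (380,165), and the roller and block at (443,235) and (487,255). This is the sealed tin: its lever lies clockwise of the roller, i.e. shut. Next I move the wrist camera over it.

Request:
apply_moves:
  plan: "4 2.6 2.9 2 0;4 5.2 5.8 4 0;4 7.8 8.7 6 0;4 10.4 11.6 8 0;4 13 14.5 10 0;4 15.6 17.4 10 0;4 18.2 20.3 10 0;4 20.8 23.2 10 0;4 23.4 26.1 10 0;4 26 29 10 0;4 28.6 31.9 10 0;4 31.2 34.8 10 0;4 34 37.5 10 0;4 34 37.5 10 0;4 34 37.5 10 0;4 34 37.5 10 0"

```text
time_s: 2.43
position: [0.52, -0.2495, 0.3312]
eef_rot: [180.0, 0.0, 16.1]
wrist_force: [0.1, -0.2, -0.5]
gripper_width: 0.471
grasp_force: 0.0
```

Run:
```python
from rig import bot, read_camera, nets
from h import *
import pickle
s=bot.sense();print(s["position"],s["eef_rot"],s["time_s"])
w=read_camera("wrist");a=read_camera("scene");b=read_camera("side")
pickle.dump((w,a,b),open("p1.pkl","wb"))
V=w["view"];print((-V[:3,:3].T@V[:3,3]).round(3))
cv2.imwrite("pics/w1.png",cv2.resize(w["color"][:,:,::-1],(800,600)))
```

```text
[ 0.52004642 -0.24948588  0.33123261] [1.79994373e+02 2.78833160e-02 1.61236625e+01] 2.4333
[ 0.599 -0.226  0.474]
```

View pics/w1.png

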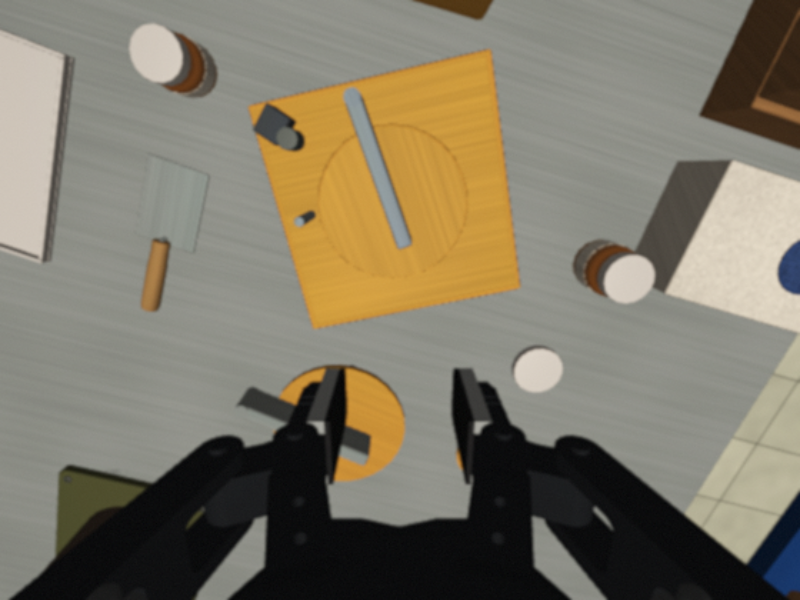

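The wrist view shows the tin with corners (249,106), (491,50), (519,288), (315,327), lever tip (352,93), tail (405,245), roller (289,137) and post (299,221). I triangulate these with the scene view.

Run:
```python
from h import *
import pickle
w,a,b=pickle.load(open("p1.pkl","rb"))
W=lambda u,v:(w,(u*.7,v*.7)); S=lambda u,v:(a,(155+u/4.8,205+v/4.8))
P={"c1":((249,106),(531,262)),"c2":((491,50),(293,503)),"c3":((519,288),(60,298)),"c4":((315,327),(302,87)),
"tip":((352,92),(404,295)),"tail":((405,246),(247,207)),"post":((299,221),(379,162)),"roller":((289,137),(443,222))}
X={}
for n,(u,v) in P.items():
    x,r=tri([W(*u),S(*v)]);X[n]=x;print(n,x.round(4),np.round(r,4))
for z in(.1,):
    C=[atz(*W(*P[k][0]),z) for k in("c1","c2","c3","c4")];c=sum(C)/4
    print("centre",c.round(4),[np.degrees(np.arctan2(*(q-c)[1::-1])).round(1) for q in C],[np.linalg.norm(q-c).round(3) for q in C])
d=atz(*W(393,200),.128);print("disc",d.round(4))
t=atz(*W(351,91),.158);l=atz(*W(406,248),.158);print(t,l,np.linalg.norm(t-l),np.degrees(np.arctan2(*(t-l)[1::-1])))
u=(t-l)/np.linalg.norm(t-l);print("axis from lever",l+u*.03)
from rig import read_camera,nets
ww=read_camera("wrist")
for n in("lid","tin","tray"):
  for r in nets.regions_of(ww,n)[:3]:
    m=cv2.minAreaRect(np.argwhere(r["pixels"])[:,::-1].astype(np.float32));print(n,r["score"],r["xy"],m)
for k,L in(("post",.072),("roller",.09)):
    for z in(X[k][2],.148,.126):
        q=atz(*W(*P[k][0]),z);print(k,z,q,np.linalg.norm((q-c)[:2]),np.degrees(np.arctan2(*(q-c)[1::-1])))
```

```text
c1 [ 0.6089 -0.0972  0.0986] [0.0014 0.0014]
c2 [ 0.7017 -0.2718  0.0963] [0.0001 0.0001]
c3 [ 0.5244 -0.3656  0.0911] [0.0007 0.0007]
c4 [ 0.43   -0.1888  0.0883] [0.0001 0.0001]
tip [ 0.6352 -0.1812  0.1569] [0.0008 0.0008]
tail [ 0.5426 -0.2467  0.149 ] [0.0005 0.0005]
post [ 0.5377 -0.1642  0.1436] [0.0015 0.0015]
roller [ 0.5951 -0.1447  0.1506] [0.0002 0.0002]
centre [ 0.5675 -0.2301  0.1   ] [np.float64(73.0), np.float64(-17.2), np.float64(-107.4), np.float64(163.1)] [np.float64(0.14), np.float64(0.139), np.float64(0.139), np.float64(0.138)]
disc [ 0.5718 -0.2288  0.128 ]
[ 0.63554678 -0.18137874  0.158     ] [ 0.54278622 -0.24777932  0.158     ] 0.11407698417927034 35.59613836737392
axis from lever [ 0.56718042 -0.23031727  0.158     ]
lid 0.77 [250.3, 285.6] ((229.57861328125, 286.1153564453125), (113.3253173828125, 76.60517883300781), 32.5248908996582)
lid 0.66 [273.0, 139.5] ((276.1637878417969, 130.70956420898438), (102.12089538574219, 123.378662109375), 13.828651428222656)
lid 0.21 [18.9, 97.2] ((25.5, 101.5), (163.0, 51.0), 90.0)
tin 0.88 [283.1, 88.3] ((274.0989685058594, 132.65869140625), (167.93069458007812, 173.39906311035156), 78.27488708496094)
tray 0.56 [19.4, 98.4] ((26.0, 102.5), (163.0, 52.0), 90.0)
post 0.143592233684489 [ 0.53735259 -0.16273829  0.14359223] 0.07383857915168696 114.11657675748663
post 0.148 [ 0.53817615 -0.16357972  0.148     ] 0.07273522704422225 113.79527894653653
post 0.126 [ 0.53406558 -0.15937996  0.126     ] 0.07826376400664897 115.30843142979882
roller 0.15060870517772035 [ 0.59513883 -0.14487802  0.15060871] 0.0896152094268912 72.05136783614705
roller 0.148 [ 0.59510677 -0.14422521  0.148     ] 0.0902266647396569 72.1984816736965
roller 0.126 [ 0.59483643 -0.1387199   0.126     ] 0.0954054796910004 73.3639194222039
```

Everything agrees with the text: axis (0.5675,−0.230), tin yaw about 28°, lever at 35.6° (0.13 rad), roller at 72°, and post at 114° with radius 73. I shut the fingers and come down clockwise of the lever.

Request:
apply_moves:
  plan: "0 3.5 0.5 -2 0;0 7 1 -4 0;0 10.7 1.55 -6 0;0 10.7 1.55 -9 0;0 10.7 1.55 -12 0;0 10.7 1.55 -14.5 0;0 10.7 1.55 -16.5 0;0 10.7 1.55 -18 0;0 10.7 1.55 -19 0;0 10.7 1.55 -19.5 0;0 10.7 1.55 -19.5 0;0 10.7 1.55 -19.5 0"

```text
time_s: 3.78
position: [0.6277, -0.2345, 0.1376]
eef_rot: [179.9, -0.1, 16.1]
wrist_force: [0.2, -0.3, 0.4]
gripper_width: -0.002
grasp_force: 0.0
```

Run:
```python
import numpy as np
t0=np.radians(-4)
for k in range(1,17):
    d=min(k*.1,1.62);t=t0+d
    print(np.round([5.96*(np.cos(t)-np.cos(t0)),5.96*(np.sin(t)-np.sin(t0)),0,d],2),end=';')
```

```text
[0.01 0.6  0.   0.1 ];[-0.04  1.19  0.    0.2 ];[-0.14  1.78  0.    0.3 ];[-0.31  2.35  0.    0.4 ];[-0.53  2.9   0.    0.5 ];[-0.8   3.43  0.    0.6 ];[-1.13  3.93  0.    0.7 ];[-1.5   4.39  0.    0.8 ];[-1.92  4.81  0.    0.9 ];[-2.38  5.19  0.    1.  ];[-2.88  5.53  0.    1.1 ];[-3.4   5.81  0.    1.2 ];[-3.95  6.03  0.    1.3 ];[-4.53  6.2   0.    1.4 ];[-5.11  6.32  0.    1.5 ];[-5.7   6.37  0.    1.6 ];
```

Request:
apply_moves:
  plan: "0 0.01 0.6 0 0.1;0 -0.04 1.19 0 0.2;0 -0.14 1.78 0 0.3;0 -0.31 2.35 0 0.4;0 -0.53 2.9 0 0.5;0 -0.8 3.43 0 0.6;0 -1.13 3.93 0 0.7;0 -1.5 4.39 0 0.8;0 -1.92 4.81 0 0.9;0 -2.38 5.19 0 1"

```text
time_s: 4.62
position: [0.6062, -0.1824, 0.1396]
eef_rot: [179.5, -0.0, 73.7]
wrist_force: [6.2, -1.0, -1.9]
gripper_width: 0.0
grasp_force: 3.0
```

Run:
```python
import numpy as np
t0=np.radians(-4)+1
for k in range(1,13):
    d=min(k*.06,.6);t=t0+d
    print(np.round([5.96*(np.cos(t)-np.cos(t0)),5.96*(np.sin(t)-np.sin(t0)),0,d],2),end=';')
```

```text
[-0.29  0.21  0.    0.06];[-0.6   0.39  0.    0.12];[-0.91  0.56  0.    0.18];[-1.24  0.71  0.    0.24];[-1.57  0.84  0.    0.3 ];[-1.91  0.95  0.    0.36];[-2.26  1.04  0.    0.42];[-2.61  1.1   0.    0.48];[-2.96  1.15  0.    0.54];[-3.32  1.18  0.    0.6 ];[-3.32  1.18  0.    0.6 ];[-3.32  1.18  0.    0.6 ];
```

Request:
apply_moves:
  plan: "0 -0.29 0.21 0 0.06;0 -0.6 0.39 0 0.12;0 -0.91 0.56 0 0.18;0 -1.24 0.71 0 0.24;0 -1.57 0.84 0 0.3;0 -1.91 0.95 0 0.36;0 -2.26 1.04 0 0.42;0 -2.61 1.1 0 0.48;0 -2.96 1.15 0 0.54;0 -3.32 1.18 0 0.6;0 -3.32 1.18 0 0.6;0 -3.32 1.18 0 0.6"

```text
time_s: 5.62
position: [0.5715, -0.1707, 0.1386]
eef_rot: [179.8, 0.1, 107.7]
wrist_force: [2.4, 1.4, 2.5]
gripper_width: 0.002
grasp_force: 1.0
```

Request:
apply_moves:
  plan: "0 -0.2 -0.05 0 0;0 -0.4 -0.1 0 0;0 -0.6 -0.15 0 0;0 -0.6 -0.15 0 0"

```text
time_s: 5.95
position: [0.5689, -0.1711, 0.139]
eef_rot: [179.2, 0.2, 107.7]
wrist_force: [14.4, 6.1, -1.1]
gripper_width: -0.0
grasp_force: 7.9
```

Request:
apply_moves:
  plan: "0 1 0.3 0 0;0 2 0.5 0 0;0 2 0.5 3 0;4 2 0.5 7 0;4 2 -2 11 0;4 2 -6 15 0;4 2 -9 18 0;4 2 -12 18 0;4 2 -13 18 0;4 2 -13 18 0;4 2 -13 18 0"

```text
time_s: 6.87
position: [0.5836, -0.3024, 0.3148]
eef_rot: [-179.9, -0.1, 107.6]
wrist_force: [-0.3, 0.1, -0.1]
gripper_width: 0.467
grasp_force: 0.0
```

Run:
```python
from rig import bot, read_camera, nets
from h import *
import pickle
s=bot.sense();print(s["position"],s["eef_rot"],s["time_s"])
w=read_camera("wrist");a=read_camera("scene")
pickle.dump((w,a),open("p2.pkl","wb"))
ax=np.array([.5675,-.23,.158])
for ph in(98,102,106): print(ph,[proj(w,ax+r*np.array([np.cos(np.radians(ph)),np.sin(np.radians(ph)),0]))/.7 for r in(-.03,0,.086)])
cv2.imwrite("pics/w2.png",cv2.resize(w["color"][:,:,::-1],(800,600)))
```

```text
[ 0.58364393 -0.30236712  0.31480028] [-1.79892546e+02 -1.30463223e-01  1.07647973e+02] 6.8667
98 [array([398.98442359, 221.37511472]), array([406.37681009, 177.65486518]), array([430.45855943,  35.22994052])]
102 [array([401.92218443, 221.77766837]), array([406.37681009, 177.65486518]), array([420.90526384,  33.75139157])]
106 [array([404.8798109 , 221.97185602]), array([406.37681009, 177.65486518]), array([411.26167435,  33.04390898])]
```

View pics/w2.png

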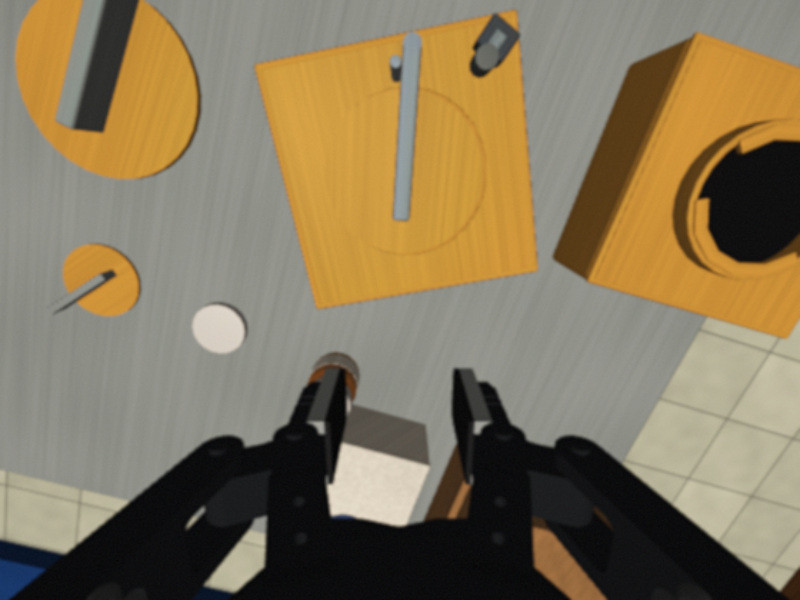

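The lever runs from tail (401,220) to tip (412,34) and rests against the post at (396,62), at about 105° world, with the lid still seated. Next I grip it on its axis.

Request:
apply_moves:
  plan: "4 -0.9 3.6 -2 -0.02;4 -1.76 7.2 -4 -0.046;4 -1.76 7.2 -7.5 -0.046;4 -1.76 7.2 -11 -0.046;4 -1.76 7.2 -14 -0.046;4 -1.76 7.2 -16 -0.046;4 -1.76 7.2 -17.3 -0.046;4 -1.76 7.2 -18 -0.046;4 -1.76 7.2 -18.3 -0.046;4 -1.76 7.2 -18.3 -0.046;4 -1.76 7.2 -18.3 -0.046"

```text
time_s: 7.88
position: [0.5675, -0.2301, 0.135]
eef_rot: [179.9, 0.1, 105.1]
wrist_force: [-0.0, 0.1, -0.5]
gripper_width: 0.468
grasp_force: 0.0
```

Request:
apply_moves:
  plan: "0.6 0 0 0 0;0.6 0 0 0 0;0.6 0 0 0 0;0.6 0 0 0 0;0.6 0 0 0 0;0.6 0 0 0 0;0.6 0 0 0 0;0.6 0 0 0 0"

```text
time_s: 8.55
position: [0.5671, -0.2305, 0.1351]
eef_rot: [179.9, 0.1, 105.1]
wrist_force: [-1.3, -0.0, 5.8]
gripper_width: 0.128
grasp_force: 62.1
```

Request:
apply_moves:
  plan: "0.6 0 0 0.4 0;0.6 0 0 0.8 0;0.6 0 0 1.2 0;0.6 0 0 1.6 0;0.6 0 0 2 0;0.6 0 0 2.4 0;0.6 0 0 3 0;0.6 0 0 4 0;0.6 0 0 5.5 0;0.6 0 0 7 0;0.6 0 0 8.5 0;0.6 0 0 10 0;0.6 0 0 10 0;0.6 0 0 10 0"

```text
time_s: 9.72
position: [0.5672, -0.2302, 0.2351]
eef_rot: [179.9, 0.1, 105.1]
wrist_force: [-0.2, -0.3, -4.6]
gripper_width: 0.121
grasp_force: 60.7
```

Run:
```python
from rig import bot, read_camera, nets
from h import *
import pickle
s=bot.sense();print(s["position"],s["eef_rot"],s["wrist_force"],s["torque"])
w=read_camera("wrist");a=read_camera("scene");b=read_camera("side")
pickle.dump((w,a,b),open("p3.pkl","wb"))
o=np.zeros((600,800,3),np.uint8)
o[:300,:400]=cv2.resize(w["color"],(400,300));o[:300,400:]=cv2.resize(b["color"],(400,300))
o[300:]=cv2.resize(a["color"][120:320,140:460],(800,500))[100:400]
cv2.imwrite("pics/l.png",o[:,:,::-1])
for n,p in(("s",a),("b",b)):
  for t in("tray","tray_in"):
    for r in nets.regions_of(p,t)[:2]:
      m=cv2.boxPoints(cv2.minAreaRect(np.argwhere(r["pixels"])[:,::-1].astype(np.float32)))
      c=cv2.approxPolyDP(cv2.convexHull(np.argwhere(r["pixels"])[:,::-1].astype(np.int32)),6,True)[:,0]
      print(n,t,r["score"],r["xy"],c.tolist())
      if n=="s": print([atz(p,q,.014).round(3)[:2].tolist() for q in c.astype(float)])
```

```text
[ 0.56719786 -0.23020823  0.23513484] [1.79860204e+02 1.25408352e-01 1.05123013e+02] [-0.22606292 -0.31787424 -4.64488371] [-0.01716757  0.0177756   0.04340094]
s tray 0.75 [349.8, 220.2] [[391, 234], [330, 252], [306, 200], [364, 184]]
[[0.624, 0.32], [0.612, 0.11], [0.396, 0.123], [0.407, 0.34]]
s tray 0.17 [281.2, 228.3] [[294, 243], [276, 247], [270, 203]]
[[0.54, 0.019], [0.533, -0.039], [0.363, 0.005]]
s tray_in 0.71 [350.3, 217.9] [[393, 233], [329, 253], [306, 199], [364, 184]]
[[0.623, 0.328], [0.614, 0.106], [0.392, 0.125], [0.407, 0.34]]
s tray_in 0.31 [427.6, 213.9] [[437, 205], [427, 226], [413, 223], [418, 201]]
[[0.58, 0.522], [0.64, 0.443], [0.613, 0.408], [0.542, 0.473]]
b tray_in 0.7 [309.4, 214.1] [[311, 226], [301, 221], [306, 204], [315, 207]]
b tray_in 0.57 [239.8, 202.6] [[280, 209], [229, 233], [199, 198], [247, 177]]
```

View pics/l.png

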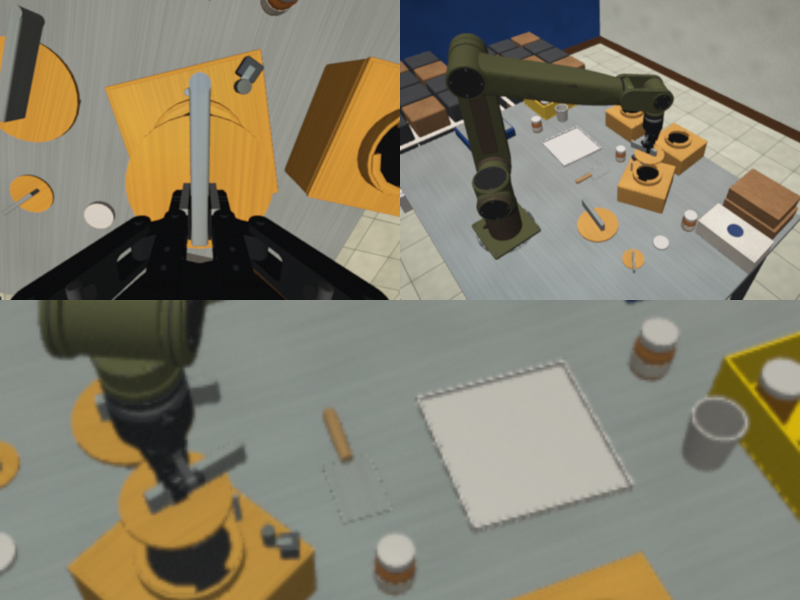

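The lid is out and level in the grip, with the neck open below it. The tray is clear. I check the tray centre from two views.

Run:
```python
from h import *
import pickle
w,a,b=pickle.load(open("p3.pkl","rb"))
def X(q):
    h=[np.append(np.array(p,float),1) for p in q]
    x=np.cross(np.cross(h[0],h[2]),np.cross(h[1],h[3]));return x[:2]/x[2]
sa=X([[391,234],[330,252],[306,200],[364,184]]);sb=X([[280,209],[229,233],[199,198],[247,177]])
print(sa,sb,tri([(a,sa),(b,sb)]),atz(b,sb,.014),atz(a,sa,.014))
```

```text
[347.66666667 216.66666667] [238.52471483 203.36755387] (array([0.50192522, 0.23203971, 0.00209119]), [0.004090317775307259, 0.004090317775307134]) [0.49424555 0.22578933 0.014     ] [0.51168055 0.22271086 0.014     ]
```

Request:
apply_moves:
  plan: "0.6 -0.3 1.5 0 0;0.6 -0.7 4.5 0 0;0.6 -1.1 7.5 0 0;0.6 -1.5 10.5 0 0;0.6 -1.9 13.5 0 0;0.6 -2.3 16.5 0 0;0.6 -2.7 19.5 0 0;0.6 -3.1 22.5 0 0;0.6 -3.5 25.5 0 0;0.6 -3.9 28.5 0 0;0.6 -4.2 31.5 0 0;0.6 -4.5 34.5 0 0;0.6 -4.8 37.5 0 0;0.6 -5.1 40.5 0 0;0.6 -5.4 43 0 0;0.6 -5.7 44.5 0 0;0.6 -5.7 45.2 0 0;0.6 -5.7 45.2 0 0;0.6 -5.7 45.2 0 0"

```text
time_s: 11.65
position: [0.5093, 0.222, 0.2331]
eef_rot: [-180.0, 0.0, 105.2]
wrist_force: [-0.3, -0.4, -4.3]
gripper_width: 0.124
grasp_force: 60.6
```

Request:
apply_moves:
  plan: "0.6 0 0 -2 0;0.6 0 0 -4.5 0;0.6 0 0 -7 0;0.6 0 0 -9.5 0;0.6 0 0 -12 0;0.6 0 0 -14.5 0;0.6 0 0 -16.5 0;0.6 0 0 -18 0;0.6 0 0 -18.8 0;0.6 0 0 -18.8 0;0.6 0 0 -18.8 0"

```text
time_s: 12.57
position: [0.5099, 0.2215, 0.0456]
eef_rot: [180.0, 0.0, 105.1]
wrist_force: [-0.3, 0.2, -3.8]
gripper_width: 0.125
grasp_force: 60.5
```

Request:
apply_moves:
  plan: "0.6 0 0 -0.2 0;0.6 0 0 -0.4 0;0.6 0 0 -0.6 0;0.6 0 0 -0.8 0;0.6 0 0 -0.9 0;0.6 0 0 -0.9 0;0.6 0 0 -0.9 0"

```text
time_s: 13.15
position: [0.5094, 0.2222, 0.0363]
eef_rot: [-180.0, 0.0, 105.1]
wrist_force: [0.1, -0.1, -4.2]
gripper_width: 0.124
grasp_force: 60.6
```

Still hanging free. I go on down in 1 mm steps.

Request:
apply_moves:
  plan: "0.6 0 0 -0.1 0;0.6 0 0 -0.2 0;0.6 0 0 -0.3 0;0.6 0 0 -0.4 0;0.6 0 0 -0.4 0;0.6 0 0 -0.4 0"

```text
time_s: 13.65
position: [0.5094, 0.2221, 0.0322]
eef_rot: [-180.0, 0.0, 105.1]
wrist_force: [0.3, 0.4, -4.8]
gripper_width: 0.122
grasp_force: 60.6
```

Request:
apply_moves:
  plan: "0.6 0 0 -0.1 0;0.6 0 0 -0.1 0;0.6 0 0 -0.2 0;0.6 0 0 -0.2 0;0.6 0 0 -0.2 0"

```text
time_s: 14.07
position: [0.5096, 0.2222, 0.0311]
eef_rot: [-180.0, 0.0, 105.1]
wrist_force: [-4.5, -1.2, 4.7]
gripper_width: 0.127
grasp_force: 61.8
```

Contact at TCP z 0.031, as expected for a 4 mm floor. I release and rise.

Request:
apply_moves:
  plan: "1.5 0 0 0 0;3 0 0 0 0;4 0 0 0 0;4 0 0 0 0;4 0 0 0 0;4 0 0 1 0;4 0 0 3 0;4 0 0 6 0;4 0 0 10 0;4 0 0 14 0;4 -2 -6 18 0;4 -4 -10 20 0;4 -4 -13 20 0;4 -4 -13 20 0;4 -4 -13 20 0"

```text
time_s: 15.32
position: [0.4699, 0.0891, 0.2338]
eef_rot: [179.7, 0.1, 104.9]
wrist_force: [0.6, -0.3, 0.4]
gripper_width: 0.471
grasp_force: 0.0
```

Run:
```python
from rig import bot, read_camera, nets
from h import *
w=read_camera("wrist");a=read_camera("scene");b=read_camera("side")
o=np.zeros((600,800,3),np.uint8)
o[:300,:400]=cv2.resize(w["color"],(400,300));o[:300,400:]=cv2.resize(b["color"],(400,300))
o[300:]=cv2.resize(a["color"][120:320,140:460],(800,500))[100:400]
cv2.imwrite("pics/f.png",o[:,:,::-1])
```

```text
(no output)
```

View pics/f.png

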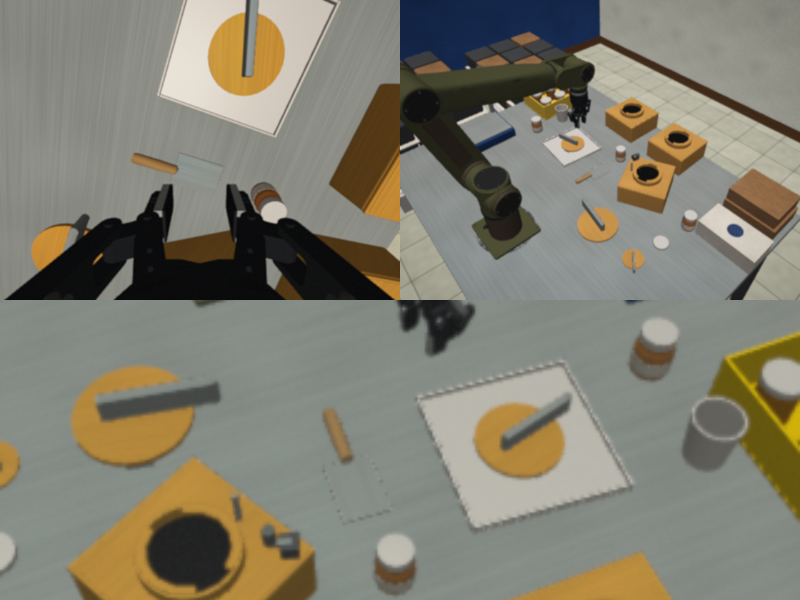

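The lid lies flat and centred in the tray with the lever up (disc at (520,440)). The bystanders have not moved and the gripper is clear.

```bash
python3 -c "
from rig import bot
print(bot.hand_in())"
```

```text
the job is handed in; nothing more can be done
None
```

The tin is open: I turned the lever past the catch to the stop post, lifted the lid out and set it lever side up near the centre of the white tray; bystanders looked unmoved, and I handed in after about 15 s (no verdict was returned).

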